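# Close a tin in the hand press

## Robot

A 6-joint arm with a two-finger parallel gripper is mounted at the origin on the work surface. World frame = base frame: x ahead of the robot, y to its left, z up, the work surface at z = 0. Lengths are in m, angles in rad, forces in N, time in s.
With the tool pointing down it reaches from about 0.275 to 0.825 m from the base axis. Payload 5.2 kg.
Tool frame: the origin (TCP) lies at the very end of the fingers, on their centre line; the grasp point (between the pads) lies 19 mm behind it (r.grip_depth is the z of the grasp point in the tool frame, in m); z points along the fingers, y is the line along which they close (so a half turn about z gives the same grasp; the last joint's range is limited). The gripper opens to 93 mm and grips with 3 to 60 N. Pads are 15 mm wide; open, the fingers measure 128 mm over their backs; the gripper's body (75 mm by 188 mm) begins 65 mm behind the grasp point.
Start: joints at [-1.34, 0.259, 1.535, -0, 1.348, -0.203], TCP at [0.231, -0.499, 0.219] pointing down, gripper open.
Joint ranges: [-3.14, 3.14], [-0.91, 2.08], [0.19, 2.58], [-1.22, 4.36], [0.22, 2.71], [-3.12, 3.12]. Speed limits (rad/s): [2.57, 2.57, 3.14, 3.14, 3.14, 3.14].

## Interface

Orientations are given as [roll, pitch, yaw] about the fixed x, y, z axes, in that order (R = Rz(yaw) Ry(pitch) Rx(roll)).
In Python, from rig import r gives the robot as it stands.
- The arm moves only by the tool step_arm, never from a script. Its argument "steps" is text: rows parted by semicolons, each of 5 numbers parted by spaces: the shift along the tool's x, y, z in mm, then the turn about the tool's z in rad, then the finger opening in mm, from 0 to 93. In form: dx dy dz spin grip; .... A call has exactly 8 rows; each row shifts and turns the commanded pose from where the row before left it, along the tool's axes as they then stand; what a row does not reach is not made up. A row lasts 1/8 s, in which the tool goes at most 62.5 mm and 10.7 degrees, less where a joint would pass 70% of its speed; a pose out of reach is approached as far as the arm can. A call with a gripper value outside its range is refused whole. The fingers move at their own pace and stop on an object; the grip force is fixed at half the most. Time passes only in rows, so rows that do not move let the fingers close, or fill a call up. It gives the time, the measured TCP pose, the force, the opening and the grip force at its end, in the units of the state.
- r.get_obs(): the state, without advancing time (a new reading comes with each control period).
- r.get_image(name): name is "scene" or "side" or "wrist"; returns a dict with "frame" (480x640x3 uint8, red, green, blue), "depth" (480x640 float32, m along the optical axis (not along the pixel's ray), 0 where there is no reading), "K" (3x3 intrinsics, pixels), "T" (4x4, takes a point from camera to world coordinates). Camera axes: x right, y down, z forward; pixel columns grow to the right and rows downward; lengths in m; the calibration is good to about 2 mm. A picture is of the moment at which its call begins.
- r.sign_off(): hands the job in; it is judged then, once.
Trained networks look in the newest picture that a camera, given by its name, has taken for a name from the list of things; names that differ only in an ending like _2 or _b are one class to them, and where a whole thing is asked for, a point or a joint stands for the part that bears it (a point fixed in the world has none). Each returns a list of dicts, best first, with "confidence" (0 to 1); they miss things now and then, are a little off and sometimes report something else, mostly with a low value. They report only what shows in the picture. A call takes as long as a camera call. They do not tell look-alikes from the thing itself.
- r.recognise(target, camera): "position" ([column, row] in pixels, amid what is visible of it).
- r.cut_out(target, camera): "region" (480x640 bool, what is visible of it) and "position" ([column, row] in pixels, amid what is visible of it).
- r.mark_of(target, camera): "position" ([column, row] in pixels: a listed point, or the origin of a listed thing).
The state is a dict: "time_s": time; "joints": joint angles; "qd": joint speeds; "joint_efforts": joint torques, N m; "position": TCP position; "orientation": TCP orientation; "force": force on the tool from outside, world axes, zero at the start; "ft_torque": the same for the moment, N m; "width": finger opening in m; "grip_force": force on a finger pad.
Only numpy, scipy, OpenCV 4.12 (cv2) and the standard library are available. Lean on these libraries where they do the work, as an engineer would, in place of code of your own. Each camera call takes 0.05 s, during which the arm holds its last target. There are 200 camera calls.

## Task

Take the tall tin, whose lid stands proud, out of the sloping rack and stand it upright in the middle of the hand press's round plate: feel for the plate and set the tin down gently, neither ramming nor dropping it, with the lid still proud when you let go. Then pull the press's lever down until its pad has pushed the lid in flush, without crushing the tin, and ease the lever slowly all the way back up, never letting it fly. Leave the tin standing there, and everything else where it is.

Things in the scene. Friction and masses are not known exactly. Their poses are not given: they have to be found in the camera images.
- tin: the tall steel tin, to be closed: cylinder 60 mm in diameter, 85 mm high to its rim, 0.30 to 0.50 kg; its lid, a plug 52 mm across, stands 8 mm proud (93 mm in all). Origin: centre of underside; z: its axis, towards the lid. Starts leaning 45 deg in a bay of the rack, lid end up and towards the rack's -x side; nothing of the rack is beside or under it beyond 46 mm from its foot
- lid (a joint): how far the tin's lid has been pushed in: 0 = 8 mm proud (start), 0.008 m = flush with the rim. It slides stiffly: about 12 N moves it, and it does not come back.
- lid_top (a point): centre of the top face of the tall tin's lid
- short_tin: the short steel tin, 60 mm in diameter and 62 mm high, its lid already flush, lying in the rack's other bay 110 mm from the tall tin (centre to centre); it stays there. Origin: centre of its underside; z: its axis
- rack: fixed aluminium rack with two bays side by side, 110 mm apart along its y. Its slope rises at 45 degrees towards its -x side (roughly the robot's side), with a ledge at its foot; low guides beside each tin reach 22 mm up from the foot. 190 mm wide, 75 mm high. Origin: on the bench, under the middle
- press: fixed hand press: base 12 mm thick, 170 wide, from 75 mm on -x to 165 on +x of the origin; round rubber-topped plate 84 mm across, giving about 1 mm per 10 N; two uprights 154 mm high bear the hinge. Origin: on the bench, on the round plate's axis; x: plate to hinge; y: along the hinge; z up. The plate's top is set anew each time, 23 to 37 mm above the bench: not measured, to be felt or seen
- seat (a point): point on the round plate's vertical axis, 12 mm above the bench (not at the plate's top)
- hinge (a point): middle of the lever's hinge axis: 115 mm to +x of the plate's axis and 136 mm above the bench
- lever (a joint): lever angle: 0 = at rest, sprung up, 15 deg back beyond vertical; grows as the handle is pulled over to the press's -x side and down; 1.83 level; stop at 2.02. The pad meets a proud lid at about 1.69 to 1.81; lid flush at 1.77 to 1.91, by the plate's height. Spring at the handle: 4 to 5 N, and about 7 N more while the lid moves. Let go, it flies up
- grip (a point): middle of the lever's handle: a round bar 16 mm thick, parallel to the hinge, free for 96 mm between the lever's two side arms, 190 mm from the hinge; at rest about 320 mm above the bench and 50 mm behind the hinge (+x)
- pad: round rubber pad 32 mm across between the lever's side arms, 115 mm from the hinge; comes down on the middle of the plate. Its face is 22 mm off the line from hinge to handle (origin on that line) and gives about 1 mm per 10 N. At rest the raised lever and pad leave 105 mm free from the plate's axis towards the hinge
- screwdriver: screwdriver 190 mm long, lying flat, its handle towards the robot; origin under its middle; not part of the job
- mug: white mug, 76 mm wide, 90 mm high, with a handle; origin under its middle; not part of the job
- meter: hand multimeter lying flat, 150 x 80 x 34 mm; origin under its middle; not part of the job
- tape: roll of black tape lying flat, 84 mm across, 19 mm high; origin under its middle; not part of the job
- bin: open grey parts bin 150 x 110 x 60 mm; origin under its middle; not part of the job
- cleaner: white plastic bottle 66 mm wide, 180 mm high, standing; origin under its middle; not part of the job
- clamp_block: dark steel block 100 x 60 x 40 mm; origin under its middle; not part of the job
Mind the look-alikes: they are no part of the job. What is shaped like the tin but brown is not meant.

How it is judged:
By the outcome, as a careful person would: the job done as asked, in the order asked, and still so for the second after the job is handed in, with the robot touching nothing.
It also fails if it takes over 72 s, if anything falls off the work surface, if the arm or the gripper's body presses on something with over 40 N, if the wrist force passes 120 N, or if a joint passes its speed limit or range.

## Working session

There is one attempt and no reset: what is moved stays moved. The work goes in short steps, Python scripts to look and compute and a tool call to move; the robot and the scene stay as the last step left them, time stands still between calls to the robot, and variables do not carry over. Pictures are saved under pics/ and viewed, at most 10 in all, crops included, and the job is handed in when it is done.

Besides the shell and the picture viewer there is one more tool, called in YAML: its name, and indented under it one key for each argument. step_arm: Moves the arm, as the interface text tells. Its arguments: {"type":"object","properties":{"steps":{"type":"string"}},"required":["steps"]}

```bash
mkdir -p pics; ls
cat > h.py <<'E'
from rig import r
import numpy as np, cv2
from scipy.spatial.transform import Rotation as Ro
def pt(im,u,v,d=None):
    K,T=im["K"],im["T"]
    if d is None:
        w=im["depth"][int(v)-2:int(v)+3,int(u)-2:int(u)+3]; w=w[w>0]; d=np.median(w) if w.size else 0
    p=np.array([(u-K[0,2])/K[0,0]*d,(v-K[1,2])/K[1,1]*d,d,1])
    return (T@p)[:3]
def cloud(im):
    d=im["depth"];v,u=np.mgrid[0:480,0:640];K=im["K"]
    P=np.stack([(u-K[0,2])/K[0,0]*d,(v-K[1,2])/K[1,1]*d,d],-1)
    return P@im["T"][:3,:3].T+im["T"][:3,3]
def ray(im,u,v):
    K,T=im["K"],im["T"]; return T[:3,3],T[:3,:3]@np.array([(u-K[0,2])/K[0,0],(v-K[1,2])/K[1,1],1])
E
python3 - <<'E'
from h import *
np.set_printoptions(precision=4,suppress=True)
for c in ["scene","side"]:
    im=r.get_image(c); cv2.imwrite(f"pics/{c}0.png",im["frame"][:,:,::-1]); print(c,im["T"][:3,3],im["T"][:3,2])
    for t in ["tin","short_tin","rack","press"]:
        for o in r.cut_out(t,c)[:4]:
            P=cloud(im)[o["region"]&(im["depth"]>0)]
            print(t,round(o["confidence"],2),o["position"],np.median(P,0) if len(P) else None)
    for t in ["tin","lid_top","rack","press","seat","hinge","grip","pad"]:
        print("mark",t,[(round(o["confidence"],2),np.round(o["position"],1),pt(im,*np.clip(o["position"],3,470))) for o in r.mark_of(t,c)[:3]])
E
```

```text
pics
scene [ 1.7045 -0.5559  1.4571] [-0.628   0.3193 -0.7097]
tin 0.84 [390.5, 229.8] [0.5131 0.3542 0.0482]
tin 0.78 [359.5, 232.6] [0.4986 0.2266 0.0972]
tin 0.69 [383.4, 274.0] [0.6718 0.2282 0.0486]
short_tin 0.71 [335.7, 242.2] [0.5244 0.1205 0.0884]
rack 0.75 [346.7, 243.5] [0.5058 0.1641 0.0402]
rack 0.73 [339.6, 244.5] [0.5244 0.1221 0.0874]
press 0.74 [254.1, 281.0] [ 0.5838 -0.2147  0.0159]
mark tin [(0.88, array([363.7, 239.9]), array([0.5356, 0.2299, 0.0709])), (0.68, array([386.5, 233.8]), array([0.5255, 0.3369, 0.049 ])), (0.6, array([394.7, 273.8]), array([0.7032, 0.2642, 0.0372]))]
mark lid_top [(0.59, array([357.4, 216.1]), array([0.4658, 0.2377, 0.1288])), (0.55, array([367.9, 264.4]), array([ 0.5923,  0.222 , -0.003 ]))]
mark rack [(0.6, array([325.4, 323.1]), array([ 0.8974, -0.1142,  0.2052]))]
mark press [(0.72, array([354.4, 216.1]), array([0.3412, 0.3032, 0.0008])), (0.61, array([249.1, 274.8]), array([ 0.4811, -0.2024,  0.0311]))]
mark seat [(0.66, array([249.1, 274.4]), array([ 0.4802, -0.202 ,  0.0321])), (0.63, array([322.5, 325.4]), array([ 0.9003, -0.12
[... 1379 characters left out ...]
([366.2, 335. ]), array([0.4897, 0.2564, 0.1137]))]
mark press [(0.97, array([372.5, 245.4]), array([ 0.4721, -0.1742,  0.0269])), (0.37, array([353.5, 314.4]), array([0.5254, 0.159 , 0.077 ]))]
mark seat [(0.93, array([374.2, 244.2]), array([ 0.4666, -0.18  ,  0.0271])), (0.54, array([380.3, 326.2]), array([0.4523, 0.2236, 0.1118]))]
mark hinge [(0.77, array([340.2, 207.4]), array([ 0.5815, -0.2283,  0.1393])), (0.2, array([371.3, 246.4]), array([ 0.476 , -0.168 ,  0.0282]))]
mark grip [(0.66, array([325.8, 163.5]), array([ 0.6254, -0.2161,  0.3203])), (0.33, array([342.5, 287.6]), array([0.5625, 0.0046, 0.0144]))]
mark pad [(0.43, array([331.4, 178. ]), array([ 0.6091, -0.2227,  0.2614]))]
```

```bash
python3 -c "
from rig import r
print(r.get_obs(), r.grip_depth)"
```

```text
{'time_s': 1.3, 'joints': array([-1.33981342e+00,  2.58606994e-01,  1.53501689e+00, -4.14667497e-06,
        1.34801564e+00, -2.02771074e-01]), 'qd': array([ 0.00199974, -0.00030368,  0.00224933,  0.00102526,  0.00015106,
       -0.00229658]), 'joint_efforts': array([ 1.58334511e-03, -4.37197244e+01, -2.84308326e+01,  7.21486495e-02,
        3.13665869e-02, -2.79681430e-06]), 'position': array([ 0.23118607, -0.49904104,  0.21864218]), 'orientation': array([-3.14154593e+00, -5.47758818e-06,  4.33754898e-01]), 'force': array([-0.42776179,  0.25010687,  0.35766383]), 'ft_torque': array([-0.01261285, -0.0059126 , -0.02499208]), 'grip_force': 0.0, 'width': 0.09322402408583869} -0.0188
```

View pictures.

Run:
```python
import cv2
a=cv2.imread("pics/scene0.png")[190:350,220:440]; b=cv2.imread("pics/side0.png")[140:430,270:450]
cv2.imwrite("pics/v1.png",cv2.resize(a,None,fx=3.6,fy=3.6,interpolation=cv2.INTER_CUBIC))
cv2.imwrite("pics/v2.png",cv2.resize(b,None,fx=2,fy=2,interpolation=cv2.INTER_CUBIC))
```

```text
(no output)
```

View pics/v1.png

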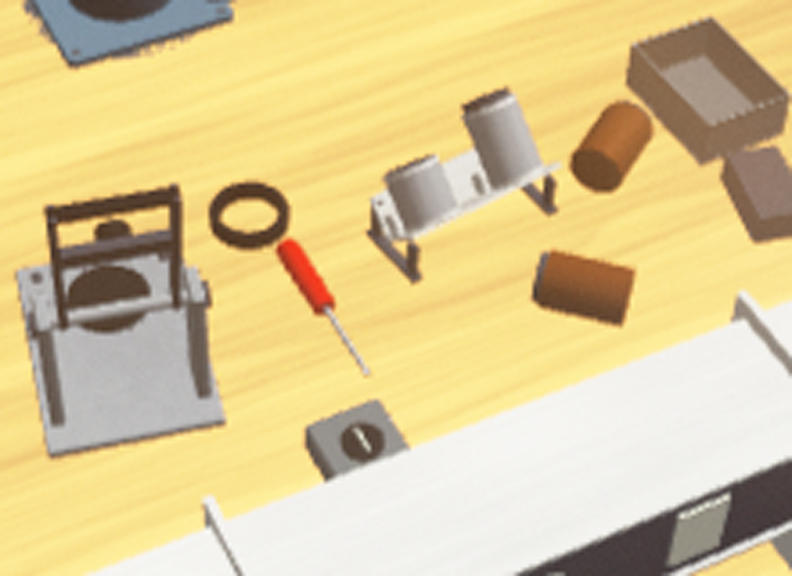

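View pics/v2.png

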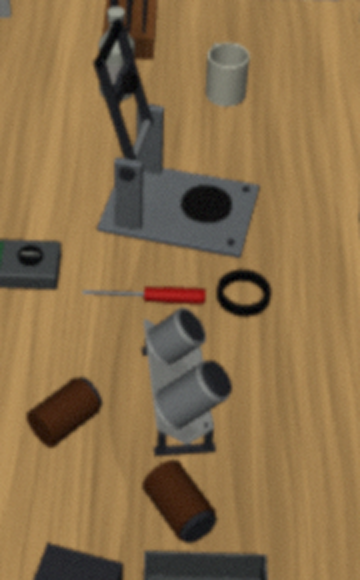

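View pics/scene0.png

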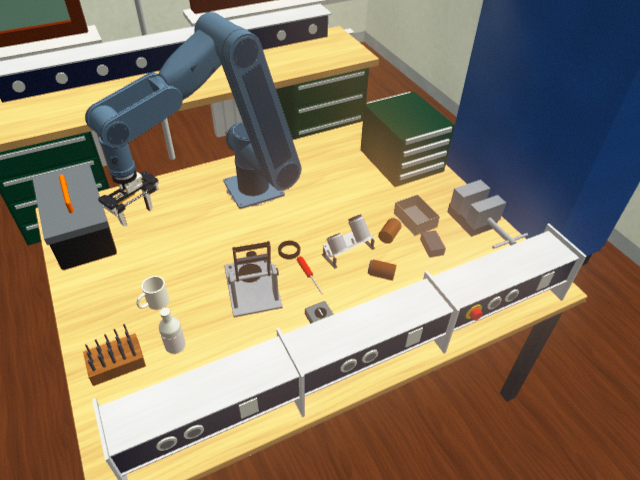

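The steel pair in the rack are at scene px (361,232), which is tall, and (336,242), which is short. The brown ones at (390,230) and (383,274) are decoys. The tall tin is the longer steel one, as side px (365,338) confirms. Next I fit geometry to the depth data.

```bash
cat > fit.py <<'E'
from h import *
from scipy.optimize import least_squares
np.set_printoptions(precision=4,suppress=True)
def near(t,c,xy,rad):
    im=r.get_image(c); C=cloud(im)
    for o in r.cut_out(t,c):
        m=o["region"]&(im["depth"]>0)
        P=C[m]
        if len(P)>30 and np.linalg.norm(np.median(P,0)[:2]-xy)<rad: return P,im["frame"][m].astype(int),im
    return np.zeros((0,3)),None,im
res={}
for t,xy in (("tin",(.494,.24)),("short_tin",(.519,.134))):
    pts=[]
    for c in ("scene","side"):
        P,_,_=near(t,c,xy,.05); print(t,c,len(P),P.mean(0) if len(P) else ''); pts.append(P)
    P=np.vstack(pts)
    P=P[np.linalg.norm(P-np.median(P,0),axis=1)<.08]
    H=.093 if t=="tin" else .062
    def f(p):
        a=np.array([-np.cos(p[3])*np.sin(p[4]),-np.sin(p[3])*np.sin(p[4]),np.cos(p[4])]); d=P-p[:3]; s=d@a
        rad=np.linalg.norm(d-np.outer(s,a),axis=1)
        side=rad-.03; top=np.abs(s-H)
        return np.where(np.abs(side)<top,side,np.where(rad<.03,s-H,np.hypot(side,s-H)))
    best=min((least_squares(f,[xy[0]+.04+dx,xy[1],.045,y0,.785],loss="soft_l1",f_scale=.003) for y0 in (-.4,0,.4) for dx in (-.02,0)),key=lambda s:s.cost)
    print(t,"foot",best.x[:3],"yaw",best.x[3],"tilt",np.degrees(best.x[4]),"cost",best.cost/len(P))
for c in ("scene","side"):
    P,col,im=near("press",c,(.57,-.2),.1); print("press",c,len(P))
    if len(P):
        m=(np.abs(P[:,2]-.012)<.006); rect=cv2.minAreaRect((P[m][:,:2]*1000).astype(np.float32)); print(rect)
        C=cloud(im).reshape(-1,3); f=im["frame"].reshape(-1,3).astype(int).sum(1)
        k=(np.hypot(C[:,0]-.47,C[:,1]+.19)<.07)&(C[:,2]>.015)&(C[:,2]<.05)&(f<160)
        D=C[k]; print("plate",len(D),np.median(D,0),cv2.minEnclosingCircle((D[:,:2]*1000).astype(np.float32)))
    for t,z in (("seat",.012),("hinge",.136),("grip",.32)):
        for o in r.mark_of(t,c)[:1]:
            p,d=ray(im,*o["position"]); print(t,round(o["confidence"],2),p+d*(z-p[2])/d[2])
E
python3 fit.py
```

```text
tin scene 0 
tin side 807 [0.4908 0.2521 0.0996]
tin foot [0.5215 0.2429 0.0504] yaw 0.16140655998304285 tilt 45.587140909201224 cost 2.192947745006818e-06
short_tin scene 282 [0.5255 0.1237 0.0881]
short_tin side 580 [0.5152 0.1422 0.0858]
short_tin foot [0.5349 0.1343 0.0502] yaw 0.15931291226983044 tilt 44.52043159903375 cost 3.831764505695297e-06
press scene 3010
((472.98785400390625, -197.0728759765625), (167.55502319335938, 327.9734191894531), 77.83733367919922)
plate 0 [nan nan nan] ((0.0, 0.0), 0.0)
seat 0.62 [ 0.4566 -0.1903  0.012 ]
hinge 0.91 [ 0.5806 -0.2206  0.136 ]
grip 0.57 [ 0.6186 -0.2425  0.32  ]
press side 3821
((510.0567932128906, -291.42938232421875), (389.1588439941406, 254.80517578125), 85.97358703613281)
plate 371 [ 0.4708 -0.1898  0.0295] ((471.9163818359375, -192.09764099121094), 44.29143142700195)
seat 0.94 [ 0.4736 -0.199   0.012 ]
hinge 0.72 [ 0.5892 -0.2096  0.136 ]
grip 0.84 [ 0.6253 -0.2389  0.32  ]
  return _methods._mean(a, axis=axis, dtype=dtype,
  ret = um.true_divide(
```

```bash
cat > go.py <<'E'
import sys
from h import *
# go.py n grip x y z yaw : rows from measured pose
def rows(x,y,z,yaw,n,g):
    o=r.get_obs(); p=np.array(o["position"]); w=o["orientation"][2]
    dw=(yaw-w+np.pi)%(2*np.pi)-np.pi
    t=np.array([x,y,z]); out=[]
    for i in range(n):
        step=(t-p)/(n-i); sp=-round(dw/n,3)
        d=np.array([np.cos(w)*step[0]+np.sin(w)*step[1],np.sin(w)*step[0]-np.cos(w)*step[1],-step[2]])*1000
        q=np.round(d,1 if np.abs(d).max()<20 else 0); out.append("%g %g %g %g %g"%(*q,sp,g)); q=q/1000
        p=p+np.array([np.cos(w)*q[0]+np.sin(w)*q[1],np.sin(w)*q[0]-np.cos(w)*q[1],-q[2]]); w-=sp
    print("; ".join(out)); print(p,w)
n,g,x,y,z,yaw=map(float,sys.argv[1:]); rows(x,y,z,yaw,int(n),g)
E
python3 go.py 8 93 .38 -.19 .42 -0.2
```

```text
33 -27 -25 0.079 93; 31 -30 -25 0.079 93; 28 -32 -25 0.079 93; 26 -34 -25 0.079 93; 23 -36 -25 0.079 93; 20 -38 -25 0.079 93; 17 -40 -26 0.079 93; 14 -40 -25 0.079 93
[ 0.37989402 -0.19040381  0.41965498] -0.19822507369336545
```

step_arm:
  steps: "33 -27 -25 0.08 93; 31 -30 -25 0.08 93; 28 -32 -25 0.08 93; 26 -34 -25 0.08 93; 23 -36 -25 0.08 93; 20 -38 -25 0.08 93; 17 -40 -26 0.08 93; 14 -40 -25 0.08 93"

```text
time_s: 3.2
position: [0.3813, -0.1895, 0.4208]
orientation: [3.141, -0.001, -0.209]
force: [0.0, -1.2, 0.6]
width: 0.0931
grip_force: 0.0
```

Run:
```python
from h import *
np.set_printoptions(precision=4,suppress=True)
o=r.get_obs(); print(o["position"],o["orientation"],o["force"])
im=r.get_image("wrist"); cv2.imwrite("pics/w1.png",im["frame"][:,:,::-1]); C=cloud(im).reshape(-1,3); print(im["T"][:3,3])
f=im["frame"].reshape(-1,3).astype(int).sum(1)
k=(np.hypot(C[:,0]-.472,C[:,1]+.192)<.06)&(C[:,2]>.018)&(C[:,2]<.05)
D=C[k]; print("plate",len(D),np.median(D,0),cv2.minEnclosingCircle((D[:,:2]*1000).astype(np.float32)))
k=(np.hypot(C[:,0]-.5,C[:,1]+.2)<.2)&(np.abs(C[:,2]-.012)<.005); D=C[k]; print(len(D)); 
if len(D): print(cv2.minAreaRect((D[:,:2]*1000).astype(np.float32)))
for t,z in (("seat",.012),("hinge",.136),("grip",.32),("pad",.24)):
    for q in r.mark_of(t,"wrist")[:1]:
        p,d=ray(im,*q["position"]); print(t,round(q["confidence"],2),q["position"],p+d*(z-p[2])/d[2])
```

```text
[ 0.3813 -0.1895  0.4208] [ 3.1412 -0.0008 -0.209 ] [ 0.0027 -1.1656  0.5927]
[ 0.4497 -0.2035  0.586 ]
plate 2952 [ 0.4676 -0.1947  0.0294] ((466.6665954589844, -194.56480407714844), 41.80288314819336)
15657
((497.505126953125, -153.3813934326172), (292.1812438964844, 239.9827880859375), 89.76697540283203)
seat 0.6 [310.9, 120.3] [ 0.4686 -0.1969  0.012 ]
hinge 0.59 [306.7, 4.0] [ 0.5793 -0.2188  0.136 ]
```

View pics/w1.png

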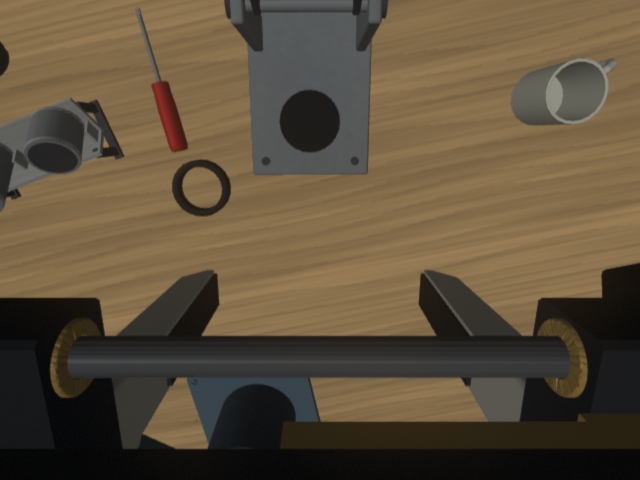

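```bash
python3 go.py 8 93 .42 .235 .26 0.14
```

```text
-6 -53 20 -0.043 93; -4 -53 20 -0.043 93; -1 -54 20 -0.043 93; 1 -53 20 -0.043 93; 3 -54 20 -0.043 93; 5 -53 20 -0.043 93; 8 -53 20 -0.043 93; 10 -53 19 -0.043 93
[0.41988539 0.23543419 0.26012044] 0.1392064072158753
```

step_arm:
  steps: "-6 -53 20 -0.043 93; -4 -53 20 -0.043 93; -1 -54 20 -0.043 93; 1 -53 20 -0.043 93; 3 -54 20 -0.043 93; 5 -53 20 -0.043 93; 8 -53 20 -0.043 93; 10 -53 19 -0.043 93"

```text
time_s: 4.45
position: [0.4208, 0.2357, 0.2587]
orientation: [3.141, 0.002, 0.138]
force: [0.4, -0.8, 0.9]
width: 0.0931
grip_force: 0.0
```

```bash
cat > fw.py <<'E'
from fitlib import *
E
python3 - <<'E'
from h import *
from scipy.optimize import least_squares
np.set_printoptions(precision=4,suppress=True)
o=r.get_obs(); print(o["position"],o["orientation"])
im=r.get_image("wrist"); cv2.imwrite("pics/w2.png",im["frame"][:,:,::-1]); C=cloud(im)
for t,H,xy in (("tin",.093,(.49,.24)),("short_tin",.062,(.52,.135))):
    for q in r.cut_out(t,"wrist"):
        P=C[q["region"]&(im["depth"]>0)]; print(t,q["confidence"],q["position"],len(P),np.median(P,0))
        if len(P)<100 or np.linalg.norm(np.median(P,0)[:2]-xy)>.05: continue
        P=P[np.linalg.norm(P-np.median(P,0),axis=1)<.08][::5]
        def f(p):
            a=np.array([-np.cos(p[3])*np.sin(p[4]),-np.sin(p[3])*np.sin(p[4]),np.cos(p[4])]); d=P-p[:3]; s=d@a
            rad=np.linalg.norm(d-np.outer(s,a),axis=1); side=rad-.03; top=np.abs(s-H)
            return np.where(np.abs(side)<top,side,np.where(rad<.03,s-H,np.hypot(side,s-H)))
        b=least_squares(f,[xy[0]+.03,xy[1],.05,.14,.785],loss="soft_l1",f_scale=.003); print(b.x,b.cost/len(P))
        break
E
```

```text
[0.4208 0.2357 0.2587] [3.1406 0.0019 0.1377]
tin 0.59 [189.2, 107.6] 6842 [0.4972 0.366  0.0545]
tin 0.58 [325.5, 144.0] 8058 [0.4844 0.2391 0.1106]
[0.5168 0.2427 0.0502 0.1359 0.7963] 5.545930238076176e-07
short_tin 0.8 [452.7, 126.9] 6550 [0.5088 0.138  0.093 ]
[0.5314 0.1338 0.0505 0.1402 0.7841] 1.608889933066113e-07
```

View pics/w2.png

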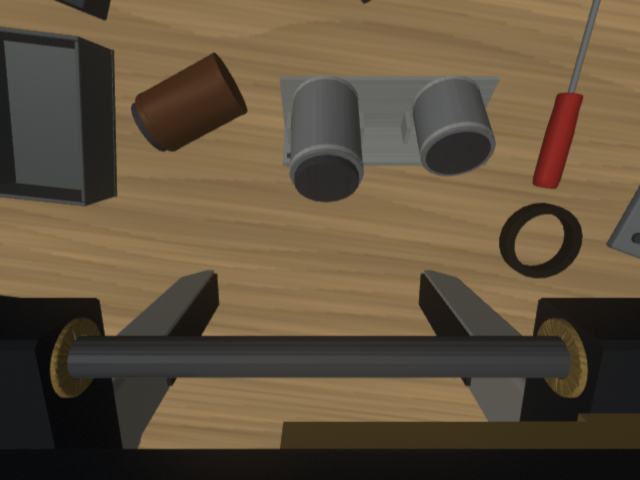

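```bash
python3 - <<'E'
from h import *
np.set_printoptions(precision=1,suppress=True,linewidth=200)
im=r.get_image("wrist"); C=cloud(im)[im["depth"]>0]
y=.137; F=np.array([.5168,.2427,.0502]); d=(C-F)*1000
X=np.cos(y)*d[:,0]+np.sin(y)*d[:,1]; L=-np.sin(y)*d[:,0]+np.cos(y)*d[:,1]
s=(-X+d[:,2])*.7071; h=(X+d[:,2])*.7071+30   # along slope from foot, height off slope
for lo,hi in ((-20,20),(-70,-40),(38,48),(-150,-141)):
    m=(L>lo)&(L<hi)&(s>-20)&(s<110)&(h>-8)
    print(lo,hi); 
    for a in range(-16,60,4):
        k=m&(s>=a)&(s<a+4)
        if k.sum()>5: print(a,k.sum(),np.percentile(h[k],[2,50,98]))
E
python3 go.py 8 93 .469 .236 .13 0.137
```

```text
-20 20
-8 28 [54.  54.8 55.4]
-4 54 [54.1 55.1 55.9]
0 106 [53.1 58.1 60.5]
4 169 [53.1 58.3 60.5]
8 145 [52.6 58.2 60.3]
12 142 [52.4 58.2 60.3]
16 165 [52.4 58.2 60.4]
20 153 [52.6 58.1 60.2]
24 158 [52.5 58.3 60.3]
28 166 [52.2 58.  60.2]
32 166 [52.4 58.2 60.3]
36 163 [52.7 58.1 60.4]
40 178 [52.7 58.  60.5]
44 172 [52.6 58.1 60.3]
48 176 [52.5 58.4 60.3]
52 183 [51.6 58.1 60.4]
56 190 [52.1 58.  60.4]
-70 -40
-8 32 [54.3 55.  55.6]
-4 669 [ 1.  34.8 55.7]
0 1082 [-0.2 28.8 54.9]
4 99 [-1.2  0.3  1.2]
8 90 [-0.8  0.1  1.3]
12 95 [-0.8  0.2  1.5]
16 100 [-0.9  0.1  1.2]
20 100 [-1.   0.   1.1]
24 99 [-1.1  0.2  1. ]
28 98 [-1.   0.   1.2]
32 105 [-1.1  0.2  1.2]
36 103 [-0.9  0.3  1.5]
40 102 [-0.9  0.2  1.3]
44 162 [-5.3 -1.8  1.1]
38 48
-4 44 [ 0.9 37.7 55.5]
0 83 [-0.1 28.4 53.8]
4 6 [-0.5 -0.   0.6]
8 6 [-1.   0.2  0.9]
12 7 [-0.4  0.1  1.3]
16 7 [-0.9  0.2  1.3]
20 7 [-0.7  0.2  0.5]
24 6 [-0.9  0.1  0.6]
28 8 [-1.1 -0.2  0.5]
32 8 [-0.5 -0.1  0.4]
36 7 [-0.2 -0.   0.3]
40 7 [-0.3  0.1  1.4]
44 10 [-5.8 -1.7 -0. ]
-150 -141
-4 123 [28.5 46.6 56.2]
0 141 [27.2 44.  55.2]
44 11 [-5.  -3.   0.3]
6 0.7 16.1 0 93; 6.1 0.7 16.1 0 93; 6 0.7 16.1 0 93; 6.1 0.7 16.1 0 93; 6 0.7 16.1 0 93; 6.1 0.7 16.2 0 93; 6 0.6 16.1 0 93; 6.1 0.7 16.2 0 93
[0.46904782 0.23599536 0.12999741] 0.138611753867945
```

step_arm:
  steps: "12 1 14 0 93; 12 1 14 0 93; 12 1 14 0 93; 12 2 14 0 93; 0 0 20 0 93; 0 0 20 0 93; 0 0 20 0 93; 0 0 20 0 93"

```text
time_s: 5.65
position: [0.4694, 0.237, 0.1233]
orientation: [3.141, 0.0, 0.138]
force: [-0.7, -0.1, -0.7]
width: 0.0931
grip_force: 0.0
```

```bash
python3 go.py 4 93 .469 .236 .079 0.137
```

```text
-0.1 0.2 11.1 0 93; -0.1 0.2 11.1 0 93; -0.2 0.3 11 0 93; -0.1 0.2 11.1 0 93
[0.46900495 0.23603052 0.07897379] 0.13759858751840892
```

step_arm:
  steps: "0 0.2 11 0 93; 0 0.2 11 0 93; 0 0.3 11 0 93; 0 0.3 11 0 93; 0 0 0 0 80; 0 0 0 0 70; 0 0 0 0 62; 0 0 0 0 55"

```text
time_s: 6.65
position: [0.4694, 0.2362, 0.0811]
orientation: [3.142, -0.001, 0.138]
force: [0.6, 0.6, 2.3]
width: 0.0597
grip_force: 30.0
```

step_arm:
  steps: "0 0 0 0 50; 0 0 0 0 50; 0 0 0 0 50; 0 0 0 0 50; 0 0 0 0 50; 0 0 0 0 50; 0 0 0 0 50; 0 0 0 0 50"

```text
time_s: 7.65
position: [0.4694, 0.2362, 0.0811]
orientation: [3.142, -0.001, 0.138]
force: [-0.8, 0.2, 5.6]
width: 0.0593
grip_force: 30.0
```

step_arm:
  steps: "3.5 0 -6.7 0 50; 4.2 0 -6.3 0 50; 4.8 0 -5.9 0 50; 5.5 0 -5.2 0 50; 6 0 -4.7 0 50; 6.4 0 -4.1 0 50; 6.9 0 -3.3 0 50; 7.1 0 -2.6 0 50"

```text
time_s: 8.65
position: [0.5121, 0.2422, 0.1192]
orientation: [3.141, 0.003, 0.138]
force: [-4.4, -0.9, -3.6]
width: 0.0596
grip_force: 30.0
```

```bash
cat > tilt.py <<'E'
from h import *
from scipy.optimize import least_squares
np.set_printoptions(precision=4,suppress=True)
o=r.get_obs(); p=np.array(o["position"]); w=o["orientation"][2]; print(p,w,o["force"])
g=p+[0,0,.0188]
for c in ("side","scene"):
    im=r.get_image(c); C=cloud(im); cv2.imwrite("pics/t_%s_%.1f.png"%(c,o["time_s"]),im["frame"][:,:,::-1])
    for q in r.cut_out("tin",c):
        P=C[q["region"]&(im["depth"]>0)]
        if len(P)<60: continue
        print(c,round(q["confidence"],2),q["position"],len(P),np.median(P,0))
        if np.linalg.norm(np.median(P,0)-g)>.06: continue
        P=P[np.linalg.norm(P-np.median(P,0),axis=1)<.08]
        def f(p):   # tilt in tool xz plane about the grasp axis; s0 = grasp distance from foot
            a=np.array([-np.cos(w)*np.sin(p[0]),-np.sin(w)*np.sin(p[0]),np.cos(p[0])]); d=P-(g+[p[2],p[3],0]-p[1]*a); s=d@a
            rad=np.linalg.norm(d-np.outer(s,a),axis=1); e=np.hypot(np.maximum(rad-.03,0),np.maximum(np.maximum(s-.093,-s),0))
            inn=np.minimum(np.minimum(np.abs(rad-.03),np.abs(s)),np.abs(s-.093))
            return np.where((rad<.03)&(s>0)&(s<.093),inn,e)
        b=min((least_squares(f,[t0,.068,0,0],loss="soft_l1",f_scale=.003) for t0 in (-.3,0,.4,.8)),key=lambda s:s.cost)
        print("   tilt",np.degrees(b.x[0]),"s",b.x[1],b.x[2:],b.cost/len(P))
E
python3 tilt.py
```

```text
[0.5121 0.2422 0.1192] 0.137882224985441 [-4.4259 -0.8572 -3.6221]
side 0.72 [340.2, 338.7] 346 [0.5526 0.2682 0.1151]
   tilt 39.69511566413456 s 0.06658568774653072 [ 0.0025 -0.0003] 1.91413119829013e-06
side 0.72 [359.1, 391.8] 911 [0.5024 0.3843 0.0521]
side 0.61 [301.3, 345.4] 757 [0.6636 0.2525 0.0518]
scene 0.77 [368.2, 234.0] 387 [0.5445 0.2366 0.1294]
   tilt 38.32987274207351 s 0.0724738753654272 [-0.0007 -0.0011] 5.195410266885171e-06
scene 0.67 [392.4, 230.1] 364 [0.5132 0.3553 0.0502]
scene 0.56 [379.6, 274.2] 416 [0.6742 0.2264 0.0492]
```

step_arm:
  steps: "-3 0 2.5 0 50; 6 0 -1.7 0 50; 6.1 0 -1.1 0 50; 6.3 0 -0.6 0 50; 6.2 0 0 0 50; 6.3 0 0.4 0 50; 0 0 0 0 50; 0 0 0 0 50"

```text
time_s: 9.85
position: [0.5415, 0.2465, 0.1205]
orientation: [-3.141, -0.002, 0.138]
force: [-1.6, 0.8, 4.7]
width: 0.0596
grip_force: 30.0
```

```bash
python3 tilt.py
```

```text
[0.5415 0.2465 0.1205] 0.13776855638089214 [-1.569   0.8022  4.672 ]
side 0.91 [361.8, 393.3] 940 [0.5021 0.3838 0.0516]
side 0.74 [339.2, 341.6] 231 [0.5633 0.2729 0.0995]
   tilt 19.70581951170153 s 0.07215111855331766 [-0.0025 -0.001 ] 2.262877937592527e-06
side 0.57 [301.2, 344.1] 771 [0.6634 0.2528 0.0511]
scene 0.94 [379.9, 272.3] 407 [0.6726 0.2277 0.0498]
scene 0.7 [390.1, 231.2] 383 [0.5136 0.3554 0.0491]
scene 0.57 [372.4, 237.0] 332 [0.564  0.2385 0.1237]
   tilt 21.758297327897196 s 0.06601373675496924 [-0.0074 -0.0017] 4.678284244449772e-06
```

step_arm:
  steps: "4.5 0 0.6 0 50; 4.6 0 0.9 0 50; 4.4 0 1.2 0 50; 4.4 0 1.5 0 50; 4.3 0 1.8 0 50; 4.2 0 2 0 50; 0 0 0 0 50; 0 0 0 0 50"

```text
time_s: 11.05
position: [0.569, 0.2502, 0.1135]
orientation: [-3.141, -0.005, 0.138]
force: [0.6, 0.4, 7.6]
width: 0.0585
grip_force: 29.7
```

```bash
python3 tilt.py
```

```text
[0.569  0.2502 0.1135] 0.1376254117587663 [0.6388 0.4341 7.5548]
side 0.77 [340.6, 348.1] 156 [0.5551 0.2753 0.0882]
   tilt 0.9772315882559063 s 0.06153005221991562 [-0.0069 -0.0017] 1.4612025106481707e-06
side 0.55 [301.2, 345.7] 816 [0.6644 0.252  0.0503]
scene 0.83 [375.3, 242.3] 277 [0.5819 0.2396 0.1146]
   tilt 2.212403148146981 s 0.06431244867559131 [-0.0128 -0.0032] 3.95119475219605e-06
scene 0.75 [381.7, 271.1] 421 [0.6733 0.2273 0.0496]
scene 0.73 [391.8, 231.4] 359 [0.5165 0.3593 0.0478]
scene 0.48 [249.2, 258.7] 607 [ 0.6189 -0.2207  0.2606]
scene 0.19 [172.3, 333.8] 779 [ 0.6593 -0.5183  0.1059]
```

step_arm:
  steps: "-1 0 -4 0 50; -1 0 -8 0 50; 0 0 -12 0 50; 0 0 -14 0 50; 0 0 -14 0 50; 0 0 -10 0 50; 0 0 0 0 50; 0 0 0 0 50"

```text
time_s: 12.25
position: [0.5646, 0.2494, 0.1736]
orientation: [3.141, 0.001, 0.138]
force: [-0.2, -0.3, -4.6]
width: 0.0584
grip_force: 29.7
```

```bash
python3 tilt.py; python3 go.py 8 50 .41 .19 .16 0.138
python3 - <<'E'
import cv2
from h import *
im=r.get_image("side")["frame"][:,:,::-1]; cv2.imwrite("pics/v3.png",cv2.resize(im[270:410,270:430],None,fx=4,fy=4,interpolation=cv2.INTER_CUBIC))
E
```

```text
[0.5646 0.2494 0.1736] 0.13780685256444825 [-0.1781 -0.2803 -4.6046]
side 0.83 [299.5, 346.3] 768 [0.6637 0.2528 0.0511]
side 0.8 [341.6, 329.7] 216 [0.5509 0.2733 0.1502]
   tilt 0.9464386277699913 s 0.06311810310249126 [-0.0076 -0.0022] 1.3209350212386863e-06
side 0.56 [359.0, 390.0] 955 [0.5024 0.3842 0.0515]
scene 0.86 [375.0, 227.9] 279 [0.5775 0.2387 0.1748]
   tilt 1.6947111386245979 s 0.06431180501473958 [-0.0122 -0.0031] 3.224565617923591e-06
scene 0.81 [391.8, 230.8] 330 [0.515  0.3544 0.0501]
scene 0.56 [379.3, 268.5] 436 [0.6723 0.2256 0.0502]
-20 5 2 -0 50; -20 5 2 -0 50; -20 5 2 -0 50; -20 5 1 -0 50; -20 4 2 -0 50; -20 5 1 -0 50; -21 4 2 -0 50; -20 5 1 -0 50
[0.41028815 0.18965335 0.16028976] 0.13772865922745203
```

View pics/v3.png

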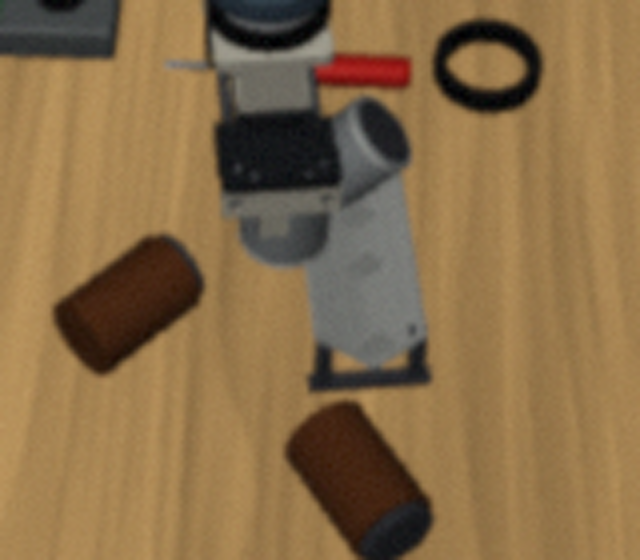

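step_arm:
  steps: "-20 4 0 0 50; -20 4 0 0 50; -20 4 0 0 50; -20 4 0 0 50; -20 4 0 0 50; -20 4 0 0 50; -20 4 0 0 50; -20 4 0 0 50"

```text
time_s: 13.5
position: [0.4102, 0.1956, 0.174]
orientation: [-3.142, -0.0, 0.138]
force: [-0.3, 0.5, -4.4]
width: 0.0584
grip_force: 29.7
```

step_arm:
  steps: "0 0 16 0 50; 0 0 16 0 50; 0 0 16 0 50; 0 0 16 0 50; 0 0 16 0 50; 0 0 16 0 50; 0 0 12 0 50; 0 0 8 0 50"

```text
time_s: 14.5
position: [0.4108, 0.1958, 0.0575]
orientation: [-3.142, 0.0, 0.138]
force: [-0.4, -0.9, -3.0]
width: 0.058
grip_force: 29.7
```

step_arm:
  steps: "0 0 2 0 50; 0 0 1.5 0 50; 0 0 1.5 0 50; 0 0 1 0 50; 0 0 1 0 50; 0 0 1 0 50; 0 0 0 0 50; 0 0 0 0 50"

```text
time_s: 15.5
position: [0.4108, 0.1958, 0.05]
orientation: [-3.142, -0.0, 0.138]
force: [0.3, 0.9, -3.6]
width: 0.0582
grip_force: 29.7
```

step_arm:
  steps: "0 0 1 0 50; 0 0 0.7 0 50; 0 0 0.7 0 50; 0 0 0.7 0 50; 0 0 0 0 50; 0 0 0 0 50; 0 0 0 0 50; 0 0 0 0 50"

```text
time_s: 16.5
position: [0.4108, 0.1958, 0.0469]
orientation: [-3.142, -0.0, 0.138]
force: [-0.1, 0.1, -3.0]
width: 0.0583
grip_force: 29.7
```

step_arm:
  steps: "0 0 0.7 0 50; 0 0 0.7 0 50; 0 0 0.7 0 50; 0 0 0.7 0 50; 0 0 0.7 0 50; 0 0 0.7 0 50; 0 0 0 0 50; 0 0 0 0 50"

```text
time_s: 17.5
position: [0.4129, 0.1962, 0.0443]
orientation: [-3.141, -0.004, 0.138]
force: [1.1, -0.9, 10.0]
width: 0.0581
grip_force: 29.5
```

step_arm:
  steps: "0 0 -0.5 0 50; 0 0 -0.5 0 50; 0 0 0 0 64; 0 0 0 0 75; 0 0 0 0 85; 0 0 0 0 93; 0 0 0 0 93; 0 0 0 0 93"

```text
time_s: 18.5
position: [0.4108, 0.1958, 0.0436]
orientation: [3.142, 0.0, 0.138]
force: [0.3, -0.3, 0.8]
width: 0.0931
grip_force: 0.0
```

```bash
python3 tilt.py
python3 - <<'E'
from h import *
im=r.get_image("wrist"); C=cloud(im); cv2.imwrite("pics/w3.png",im["frame"][:,:,::-1])
P=C[(im["depth"]>0)&(np.hypot(C[...,0]-.405,C[...,1]-.195)<.05)&(C[...,2]>.06)&(C[...,2]<.11)]
print(len(P), np.median(P,0) if len(P) else '', cv2.minEnclosingCircle((P[:,:2]*1000).astype(np.float32)) if len(P) else '')
E
```

```text
[0.4108 0.1958 0.0436] 0.13783057403822618 [ 0.34   -0.3254  0.7537]
side 0.8 [299.4, 346.6] 801 [0.6638 0.2514 0.0513]
side 0.75 [358.5, 390.3] 936 [0.5023 0.3859 0.0517]
side 0.69 [391.5, 345.7] 80 [0.417  0.2169 0.0197]
   tilt -2.961552385674021 s 0.06415691562612758 [-0.0031 -0.0017] 9.904665057460048e-07
scene 0.7 [380.7, 272.0] 391 [0.6727 0.2267 0.05  ]
scene 0.68 [340.0, 227.0] 221 [0.422  0.1852 0.0694]
   tilt 0.3815798909755625 s 0.0635281010928265 [-0.0104 -0.0031] 6.083869735454364e-06
scene 0.62 [390.3, 229.5] 379 [0.5138 0.3536 0.0489]
scene 0.42 [335.9, 218.6] 62 [0.4167 0.1929 0.0912]
   tilt 8.72811709100226 s 0.06447417923984268 [-0.0051 -0.0129] 1.1066218628062733e-05
17118 [0.41623582 0.19600262 0.09129941] ((409.30010986328125, 195.83209228515625), 49.26316452026367)
```

Run:
```python
from h import *
im=r.get_image("wrist"); C=cloud(im)
h=(im["depth"]>0)&(np.hypot(C[...,0]-.405,C[...,1]-.195)<.06)
for lo,hi in ((.075,.0885),(.0885,.097)):
    m=(h&(C[...,2]>lo)&(C[...,2]<hi)).astype(np.uint8)
    n,l,s,c=cv2.connectedComponentsWithStats(m)
    for i in range(1,n):
        if s[i,4]>150:
            P=C[l==i]; print(lo,s[i],np.median(P,0),P.min(0),P.max(0),cv2.minEnclosingCircle((P[:,:2]*1000).astype(np.float32)))
```

```text
0.075 [ 240  274  158   62 3876] [0.42486848 0.19866844 0.08374568] [0.40534827 0.16756505 0.07500427] [0.43130071 0.22436572 0.088475  ] ((409.54620361328125, 195.96539306640625), 28.709016799926758)
0.075 [439 299  51  37 925] [0.42644155 0.14932753 0.08181019] [0.41238222 0.1393889  0.07500774] [0.4286465  0.15182704 0.08849695] ((420.57977294921875, 144.77273559570312), 9.416752815246582)
0.075 [150 300  48  36 879] [0.41212674 0.24517477 0.08180082] [0.40005559 0.24130295 0.07505534] [0.41410461 0.2545671  0.0884522 ] ((406.3652038574219, 247.80892944335938), 9.063149452209473)
0.0885 [ 254  299  131   37 3306] [0.41990711 0.1975043  0.09189103] [0.41050871 0.17425923 0.08850566] [0.42690793 0.21860315 0.09383848] ((413.5351257324219, 196.43118286132812), 22.37765121459961)
0.0885 [139 316  46  20 553] [0.4123953  0.24736839 0.0927698 ] [0.40693717 0.24236075 0.08850221] [0.41384918 0.25456361 0.09698437] ((409.74346923828125, 248.42642211914062), 6.619884014129639)
0.0885 [453 316  47  20 577] [0.42687527 0.14736444 0.09274089] [0.41990592 0.13952096 0.08851349] [0.42850869 0.15159552 0.09697769] ((424.2073059082031, 145.20167541503906), 6.896069526672363)
0.0885 [ 246  378  147   48 5577] [0.39082316 0.19319851 0.09202616] [0.37684515 0.16893061 0.09004623] [0.4023374  0.21935593 0.09420085] ((397.18853759765625, 194.08465576171875), 25.505353927612305)
```

View pics/w3.png

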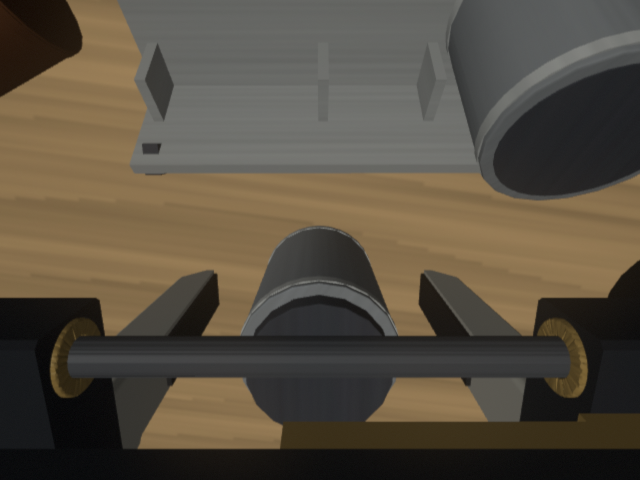

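step_arm:
  steps: "-4.5 0 0 0 93; -4.4 0 0 0 80; 0 0 0 0 70; 0 0 0 0 62; 0 0 0 0 55; 0 0 0 0 50; 0 0 0 0 50; 0 0 0 0 50"

```text
time_s: 19.8
position: [0.4022, 0.1946, 0.0437]
orientation: [3.142, -0.0, 0.138]
force: [-0.4, -0.3, -0.6]
width: 0.0595
grip_force: 30.0
```

step_arm:
  steps: "0 0 -4 0 50; 0 0 -10 0 50; 0 0 -20 0 50; 0 0 -20 0 50; 0 0 -25 0 50; 0 0 -25 0 50; 0 0 -20 0 50; 0 0 -10 0 50"

```text
time_s: 20.8
position: [0.4022, 0.1947, 0.179]
orientation: [-3.141, -0.002, 0.138]
force: [0.9, -0.0, -4.4]
width: 0.0597
grip_force: 30.0
```

```bash
python3 tilt.py; python3 go.py 16 50 .4667 -.1946 .178 -0.21
```

```text
[0.4022 0.1947 0.179 ] 0.137852788442548 [ 0.8827 -0.0192 -4.3628]
side 0.83 [301.5, 345.4] 793 [0.6639 0.2517 0.0513]
side 0.59 [394.1, 314.9] 251 [0.4156 0.2185 0.1588]
   tilt 0.49937212260571123 s 0.06875245002003837 [ 0.0027 -0.0004] 1.752647780689838e-06
scene 0.87 [342.3, 204.5] 335 [0.4237 0.1859 0.192 ]
   tilt -0.03048049331365012 s 0.06391994525733011 [-0.0011 -0.0012] 4.196065909280852e-06
scene 0.86 [381.1, 269.7] 450 [0.6723 0.2283 0.0491]
scene 0.83 [391.4, 231.2] 377 [0.5136 0.356  0.0488]
1 25 -0 0.022 50; 1 25 -0 0.022 50; 2 25 -0 0.022 50; 2 24 -0 0.022 50; 3 24 -0 0.022 50; 3 24 -0 0.022 50; 4 24 -0 0.022 50; 4 24 -0 0.022 50; 5 24 -0 0.022 50; 6 24 -0 0.022 50; 6 24 -0 0.022 50; 7 24 -0 0.022 50; 7 24 -0 0.022 50; 8 24 -0 0.022 50; 8 23 -0 0.022 50; 8 23 -1 0.022 50
[ 0.46632244 -0.19430651  0.17813769] -0.21417753099458975
```

step_arm:
  steps: "1 25 0 0.022 50; 1 25 0 0.022 50; 2 25 0 0.022 50; 2 24 0 0.022 50; 3 24 0 0.022 50; 3 24 0 0.022 50; 4 24 0 0.022 50; 4 24 0 0.022 50"

```text
time_s: 22.0
position: [0.4333, 0.0004, 0.1765]
orientation: [-3.141, 0.002, -0.039]
force: [0.6, 0.8, -2.6]
width: 0.0598
grip_force: 30.0
```

step_arm:
  steps: "5 24 0 0.022 50; 6 24 0 0.022 50; 6 24 0 0.022 50; 7 24 0 0.022 50; 7 24 0 0.022 50; 8 24 0 0.022 50; 8 23 0 0.02 50; 8 23 0 0.02 50"

```text
time_s: 23.0
position: [0.4664, -0.1948, 0.1765]
orientation: [-3.141, 0.002, -0.211]
force: [0.1, 0.9, -3.9]
width: 0.0599
grip_force: 30.0
```

```bash
python3 go.py 8 50 .4667 -.1946 .083 -0.21
```

```text
0 -0 11.7 -0 50; 0 -0 11.7 -0 50; 0 -0 11.7 -0 50; 0 -0 11.7 -0 50; 0.1 -0.1 11.7 -0 50; 0 -0 11.7 -0 50; 0.1 -0.1 11.6 -0 50; 0 -0 11.7 -0 50
[ 0.4666567  -0.19462767  0.08297726] -0.21099007246127588
```

step_arm:
  steps: "0.3 -0.2 14 0 50; 0 0 16 0 50; 0 0 16 0 50; 0 0 16 0 50; 0 0 14 0 50; 0 0 10 0 50; 0 0 6 0 50; 0 0 3 0 50"

```text
time_s: 24.0
position: [0.4672, -0.1941, 0.0825]
orientation: [-3.142, -0.0, -0.21]
force: [-0.3, 1.4, -3.4]
width: 0.06
grip_force: 30.0
```

step_arm:
  steps: "0 0 1 0 50; 0 0 0.8 0 50; 0 0 0.7 0 50; 0 0 0.7 0 50; 0 0 0.7 0 50; 0 0 0.6 0 50; 0 0 0.5 0 50; 0 0 0 0 50"

```text
time_s: 25.0
position: [0.4672, -0.1941, 0.0776]
orientation: [-3.142, 0.0, -0.21]
force: [0.6, 0.7, -4.5]
width: 0.0598
grip_force: 30.0
```

step_arm:
  steps: "0 0 0.6 0 50; 0 0 0.6 0 50; 0 0 0.5 0 50; 0 0 0.5 0 50; 0 0 0.4 0 50; 0 0 0.4 0 50; 0 0 0 0 50; 0 0 0 0 50"

```text
time_s: 26.0
position: [0.4672, -0.1941, 0.0747]
orientation: [3.142, -0.0, -0.21]
force: [0.2, 0.1, -4.3]
width: 0.0598
grip_force: 30.0
```

step_arm:
  steps: "0 0 0.5 0 50; 0 0 0.5 0 50; 0 0 0.4 0 50; 0 0 0.4 0 50; 0 0 0.4 0 50; 0 0 0 0 50; 0 0 0 0 50; 0 0 0 0 50"

```text
time_s: 27.0
position: [0.4673, -0.1941, 0.073]
orientation: [3.141, -0.0, -0.21]
force: [-1.3, 1.8, 4.0]
width: 0.0599
grip_force: 30.0
```

step_arm:
  steps: "0 0 -0.2 0 50; 0 0 -0.2 0 50; 0 0 0 0 50; 0 0 0 0 63; 0 0 0 0 75; 0 0 0 0 85; 0 0 0 0 93; 0 0 0 0 93"

```text
time_s: 28.0
position: [0.4672, -0.1941, 0.0728]
orientation: [3.142, 0.0, -0.21]
force: [0.1, -0.0, 0.5]
width: 0.0924
grip_force: 0.0
```

```bash
python3 tilt.py
python3 - <<'E'
from h import *
im=r.get_image("wrist"); C=cloud(im)
h=(im["depth"]>0)&(np.hypot(C[...,0]-.467,C[...,1]+.195)<.05)
for lo,hi in ((.10,.117),(.1175,.127)):
    m=(h&(C[...,2]>lo)&(C[...,2]<hi)).astype(np.uint8)
    n,l,s,c=cv2.connectedComponentsWithStats(m)
    for i in range(1,n):
        if s[i,4]>150:
            P=C[l==i]; w=-.21; X=P[:,0]*np.cos(w)+P[:,1]*np.sin(w);Y=-P[:,0]*np.sin(w)+P[:,1]*np.cos(w)
            print(lo,s[i,4],np.median(P,0),np.percentile(X,[.5,99.5]),np.percentile(Y,[.5,99.5]))
w=-.21;print(.4667*np.cos(w)-.1946*np.sin(w),-.4667*np.sin(w)-.1946*np.cos(w))
E
```

```text
[ 0.4672 -0.1941  0.0728] -0.21019346735086963 [ 0.0944 -0.0025  0.5446]
side 0.82 [299.8, 346.7] 752 [0.6629 0.2529 0.0523]
side 0.72 [374.0, 241.6] 192 [ 0.4596 -0.1687  0.0618]
   tilt -0.05589228298493925 s 0.05904717508545344 [0.0035 0.0006] 3.084923598380046e-06
side 0.7 [359.3, 390.7] 879 [0.5024 0.385  0.0523]
scene 0.93 [382.6, 272.4] 436 [0.6736 0.2275 0.0494]
scene 0.73 [389.8, 231.8] 403 [0.5126 0.3549 0.0478]
scene 0.72 [251.3, 272.0] 165 [ 0.4919 -0.2014  0.0742]
   tilt -3.159741050863951 s 0.06280307239159821 [-0.0001 -0.0005] 2.6329369665733162e-06
0.1 4510 [ 0.48927132 -0.19931313  0.11347257] [0.4976512  0.52598792] [-0.1212555  -0.06298055]
0.1 549 [ 0.48077287 -0.14886823  0.10773893] [0.49066152 0.50666305] [-0.04610186 -0.04401638]
0.1 719 [ 0.4633399  -0.24043123  0.10806913] [0.49129687 0.50686255] [-0.14250036 -0.13797169]
0.1175 6760 [ 0.48026598 -0.19687185  0.12175623] [0.50156648 0.52151747] [-0.1154589  -0.06878933]
0.1175 176 [ 0.48424973 -0.1492406   0.12146878] [0.49988551 0.50697   ] [-0.0459902  -0.04394034]
0.1175 308 [ 0.46506916 -0.24215813  0.1218045 ] [0.50020935 0.50698762] [-0.14246317 -0.13814517]
0.1175 3612 [ 0.44971703 -0.18972695  0.12177534] [0.47049236 0.48584594] [-0.1138967  -0.07025743]
0.497013324411811 -0.09303658074714459
```

step_arm:
  steps: "0 0 -10 0 93; 0 0 -25 0 93; 0 0 -40 0 93; 0 0 -50 0 93; 0 0 -55 -0.1 93; 0 0 -55 -0.18 70; 0 0 -50 -0.18 60; 0 0 -25 -0.18 50"

```text
time_s: 29.25
position: [0.4675, -0.1942, 0.3871]
orientation: [3.137, -0.003, 0.436]
force: [1.3, 0.2, -0.0]
width: 0.0677
grip_force: 0.0
```

```bash
python3 go.py 7 50 .6273 -.2288 .385 1.361
python3 - <<'E'
from h import *
np.set_printoptions(precision=4,suppress=True)
print(r.get_obs()["joints"])
w=-.21; O=np.array([.4667,-.1946])
for c in ("scene","side"):
    im=r.get_image(c); C=cloud(im)
    d=C[...,:2]-O; X=d[...,0]*np.cos(w)+d[...,1]*np.sin(w); Y=-d[...,0]*np.sin(w)+d[...,1]*np.cos(w)
    m=(im["depth"]>0)&(np.abs(Y)<.045)&(X>.13)&(X<.2)&(C[...,2]>.29)&(C[...,2]<.34)
    print(c,m.sum(),np.median(X[m]),np.percentile(X[m],[5,95]),np.percentile(C[...,2][m],[5,50,95]))
E
```

```text
18.6 14.1 0.3 -0.132 50; 16.6 16.4 0.3 -0.132 50; 14.3 18.5 0.3 -0.132 50; 12 20 0 -0.132 50; 9 22 0 -0.132 50; 6 22 1 -0.132 50; 3 23 0 -0.132 50
[ 0.6270462  -0.22840401  0.38515455] 1.3598661642309184
[-0.6145  0.1158  1.3113  0.0001  1.7088  0.5205]
scene 163 0.1696564618570113 [0.1603 0.1742] [0.3156 0.3237 0.3291]
side 109 0.16455519102446212 [0.1586 0.1739] [0.3042 0.3239 0.3298]
```

step_arm:
  steps: "18.6 14.1 0 -0.132 50; 16.6 16.4 0 -0.132 50; 14.3 18.5 0 -0.132 50; 12 20 0 -0.132 50; 9 22 0 -0.132 50; 6 22 0 -0.132 50; 3 23 0 -0.132 50; 0 0 0 0 50"

```text
time_s: 30.35
position: [0.6269, -0.2292, 0.3799]
orientation: [-3.138, -0.001, 1.35]
force: [0.3, 0.2, -0.8]
width: 0.0501
grip_force: 0.0
```

```bash
python3 go.py 8 50 .6273 -.2288 .3005 1.361
python3 - <<'E'
from h import *
im=r.get_image("wrist"); cv2.imwrite("pics/w4.png",im["frame"][:,:,::-1]); C=cloud(im)
w=-.21; O=np.array([.4667,-.1946])
d=C[...,:2]-O; X=d[...,0]*np.cos(w)+d[...,1]*np.sin(w); Y=-d[...,0]*np.sin(w)+d[...,1]*np.cos(w)
m=(im["depth"]>0)&(np.abs(Y)<.045)&(X>.13)&(X<.2)&(C[...,2]>.30)&(C[...,2]<.34)
print(m.sum(),np.percentile(X[m],[2,50,98]),np.percentile(C[...,2][m],[5,50,95]))
E
```

```text
0.1 0 9.9 -0.001 50; 0.1 0 9.9 -0.001 50; 0 0 9.9 -0.001 50; 0.1 0.1 9.9 -0.001 50; 0 0 10 -0.001 50; 0.1 0.1 9.9 -0.001 50; 0 0 10 -0.001 50; 0.1 0.1 9.9 -0.001 50
[ 0.62732495 -0.22877123  0.30053948] 1.358051035555901
3662 [0.15664301 0.16404942 0.17146634] [0.32155    0.32545477 0.32714477]
```

View pics/w4.png

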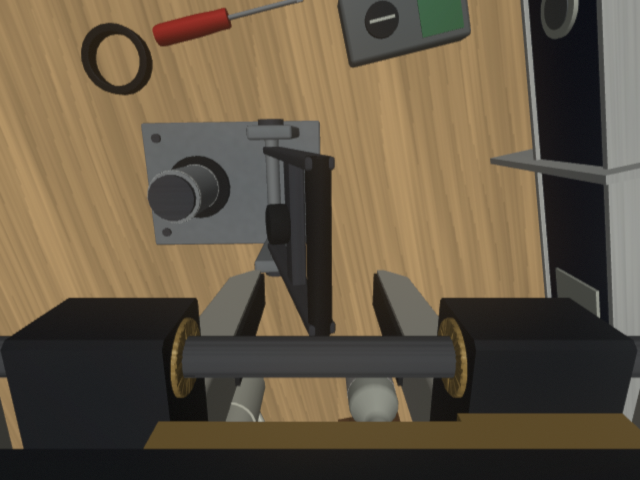

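step_arm:
  steps: "0.4 0.3 12 0 50; 0 0 13 0 50; 0 0 13 0 50; 0 0 13 0 50; 0 0 12 0 50; 0 0 10 0 50; 0 0 5 0 40; 0 0 1.5 0 30"

```text
time_s: 31.4
position: [0.6269, -0.2289, 0.3031]
orientation: [-3.141, -0.0, 1.354]
force: [0.3, -0.5, -0.1]
width: 0.0341
grip_force: 0.0
```

step_arm:
  steps: "0 0 0 0 24; 0 0 0 0 20; 0 0 0 0 16; 0 0 0 0 12; 0 0 0 0 10; 0 0 0 0 10; 0 0 0 0 10; 0 0 0 0 10"

```text
time_s: 32.4
position: [0.6269, -0.2289, 0.3036]
orientation: [3.141, 0.0, 1.354]
force: [-0.6, 1.2, 2.8]
width: 0.0151
grip_force: 30.0
```

```bash
cat > arc.py <<'E'
import sys,numpy as np
# arc.py L0 L1 n : rows (tool y = press +x, z down)
L0,L1,n=float(sys.argv[1]),float(sys.argv[2]),int(sys.argv[3])
L=np.linspace(L0,L1,n+1)-.2618; x=-190*np.sin(L); z=190*np.cos(L)
for k in range(0,n,8): print("; ".join("0 %.1f %.1f 0 10"%(x[i+1]-x[i],z[i]-z[i+1]) for i in range(k,min(k+8,n))))
E
python3 arc.py 0 1.68 24
```

```text
0 -13.0 -3.0 0 10; 0 -13.1 -2.1 0 10; 0 -13.2 -1.2 0 10; 0 -13.3 -0.2 0 10; 0 -13.3 0.7 0 10; 0 -13.2 1.6 0 10; 0 -13.0 2.6 0 10; 0 -12.8 3.5 0 10
0 -12.6 4.3 0 10; 0 -12.2 5.2 0 10; 0 -11.8 6.1 0 10; 0 -11.4 6.9 0 10; 0 -10.9 7.7 0 10; 0 -10.3 8.4 0 10; 0 -9.7 9.1 0 10; 0 -9.0 9.8 0 10
0 -8.3 10.4 0 10; 0 -7.6 10.9 0 10; 0 -6.8 11.4 0 10; 0 -6.0 11.9 0 10; 0 -5.1 12.3 0 10; 0 -4.3 12.6 0 10; 0 -3.4 12.9 0 10; 0 -2.5 13.1 0 10
```

step_arm:
  steps: "0 -13.0 -3.0 0 10; 0 -13.1 -2.1 0 10; 0 -13.2 -1.2 0 10; 0 -13.3 -0.2 0 10; 0 -13.3 0.7 0 10; 0 -13.2 1.6 0 10; 0 -13.0 2.6 0 10; 0 -12.8 3.5 0 10"

```text
time_s: 33.4
position: [0.5262, -0.2073, 0.3029]
orientation: [3.135, 0.002, 1.354]
force: [3.7, -1.8, 6.2]
width: 0.015
grip_force: 30.0
```

```bash
cat > lv.py <<'E'
from h import *
o=r.get_obs(); p=np.array(o["position"]); w=-.21; d=p[:2]-[.5792,-.2186]
X=d[0]*np.cos(w)+d[1]*np.sin(w); Y=-d[0]*np.sin(w)+d[1]*np.cos(w); Z=p[2]+.0159-.136
print("R",np.hypot(X,Z),"L",np.arctan2(-X,Z)+.2618,"Y",Y,"yaw",o["orientation"][2],o["force"],o["width"],o["grip_force"])
F=o["force"]; print("Fx press",F[0]*np.cos(w)+F[1]*np.sin(w))
E
python3 lv.py
```

```text
R 0.1906462228662874 L 0.550193866443706 Y 1.935920360893184e-05 yaw 1.3538313226959011 [ 3.74458108 -1.75767493  6.15768055] 0.01495457494174185 30.00466525554657
Fx press 4.0287207965363265
```

Tracking the arc well.

step_arm:
  steps: "0 -12.6 4.3 0 10; 0 -12.2 5.2 0 10; 0 -11.8 6.1 0 10; 0 -11.4 6.9 0 10; 0 -10.9 7.7 0 10; 0 -10.3 8.4 0 10; 0 -9.7 9.1 0 10; 0 -9.0 9.8 0 10"

```text
time_s: 34.4
position: [0.4386, -0.1875, 0.2436]
orientation: [3.14, 0.0, 1.354]
force: [5.8, -2.0, 2.4]
width: 0.0154
grip_force: 30.0
```

```bash
python3 lv.py
```

```text
R 0.18972959640484446 L 1.1238262130053243 Y 0.0010894940041917302 yaw 1.353758131292313 [ 5.84468285 -1.98828841  2.44060818] 0.015360775460764215 29.99270260334015
Fx press 6.130758913307964
```

step_arm:
  steps: "0 -8.3 10.4 0 10; 0 -7.6 10.9 0 10; 0 -6.8 11.4 0 10; 0 -6.0 11.9 0 10; 0 -5.1 12.3 0 10; 0 -4.3 12.6 0 10; 0 -3.4 12.9 0 10; 0 -2.5 13.1 0 10"

```text
time_s: 35.4
position: [0.3958, -0.1777, 0.1479]
orientation: [3.141, -0.0, 1.354]
force: [6.3, -0.7, 5.3]
width: 0.0148
grip_force: 30.0
```

```bash
python3 lv.py; python3 arc.py 1.68 1.76 8;  python3 arc.py 1.76 1.83 8
```

```text
R 0.18990198609324252 L 1.6858019412428715 Y 0.0017709388426612321 yaw 1.353698502226237 [ 6.27710237 -0.6635993   5.27140402] 0.014849660440359687 30.016075372695923
Fx press 6.277534013170052
0 -0.3 1.9 0 10; 0 -0.3 1.9 0 10; 0 -0.2 1.9 0 10; 0 -0.2 1.9 0 10; 0 -0.2 1.9 0 10; 0 -0.2 1.9 0 10; 0 -0.2 1.9 0 10; 0 -0.1 1.9 0 10
0 -0.1 1.7 0 10; 0 -0.1 1.7 0 10; 0 -0.1 1.7 0 10; 0 -0.1 1.7 0 10; 0 -0.1 1.7 0 10; 0 -0.0 1.7 0 10; 0 -0.0 1.7 0 10; 0 -0.0 1.7 0 10
```

step_arm:
  steps: "0 -0.3 1.9 0 10; 0 -0.3 1.9 0 10; 0 -0.2 1.9 0 10; 0 -0.2 1.9 0 10; 0 -0.2 1.9 0 10; 0 -0.2 1.9 0 10; 0 -0.2 1.9 0 10; 0 -0.1 1.9 0 10"

```text
time_s: 36.4
position: [0.3942, -0.1773, 0.1332]
orientation: [3.141, -0.0, 1.354]
force: [5.9, 1.6, 6.8]
width: 0.0153
grip_force: 30.0
```

```bash
python3 lv.py
```

```text
R 0.1899528246830363 L 1.7637775722393934 Y 0.0018477951001740142 yaw 1.3538001736829148 [5.8791293 1.6265902 6.7913881] 0.015264981137106429 30.012601912021637
Fx press 5.410891372230469
```

step_arm:
  steps: "0 -0.1 1.5 0 10; 0 -0.1 1.5 0 10; 0 -0.1 1.5 0 10; 0 -0.1 1.5 0 10; 0 -0.1 1.5 0 10; 0 0 1.5 0 10; 0 0 0 0 10; 0 0 0 0 10"

```text
time_s: 37.4
position: [0.3938, -0.1772, 0.1248]
orientation: [3.14, -0.0, 1.354]
force: [3.1, 1.0, 11.7]
width: 0.0152
grip_force: 30.0
```

```bash
python3 lv.py
```

```text
R 0.19002173672438497 L 1.8080203854656351 Y 0.0018005621781610193 yaw 1.353859931874334 [ 3.09251796  0.99759131 11.68775114] 0.015185543261654584 30.008889734745026
Fx press 2.8166203857572096
```

step_arm:
  steps: "0 0 1 0 10; 0 0 1 0 10; 0 0 1 0 10; 0 0 1 0 10; 0 0 1 0 10; 0 0.1 1 0 10; 0 0 0 0 10; 0 0 0 0 10"

```text
time_s: 38.4
position: [0.3937, -0.1772, 0.1189]
orientation: [3.141, -0.0, 1.354]
force: [2.6, 2.5, 13.3]
width: 0.0151
grip_force: 30.0
```

```bash
python3 lv.py
```

```text
R 0.19009275650603955 L 1.8390402553130658 Y 0.0018231816720277044 yaw 1.3539455192728205 [ 2.60679706  2.46833148 13.31608173] 0.015118360371117691 30.009088218212128
Fx press 2.034979976511313
```

step_arm:
  steps: "0 0.1 0.6 0 10; 0 0 0.6 0 10; 0 0.1 0.6 0 10; 0 0 0.5 0 10; 0 0 0.5 0 10; 0 0 0 0 10; 0 0 0 0 10; 0 0 0 0 10"

```text
time_s: 39.4
position: [0.3937, -0.1772, 0.1161]
orientation: [3.141, -0.0, 1.354]
force: [2.1, 1.7, 13.6]
width: 0.015
grip_force: 30.0
```

```bash
python3 lv.py
```

```text
R 0.19013903558629347 L 1.853748989106279 Y 0.0018184591694926297 yaw 1.3540313972599531 [ 2.1292698   1.6762878  13.55860102] 0.014990483053125725 30.008955895900726
Fx press 1.7330529049558567
```

step_arm:
  steps: "0 0.1 0.5 0 10; 0 0 0.5 0 10; 0 0.1 0.5 0 10; 0 0 0.5 0 10; 0 0 0 0 10; 0 0 0 0 10; 0 0 0 0 10; 0 0 0 0 10"

```text
time_s: 40.4
position: [0.3937, -0.1772, 0.1143]
orientation: [-3.142, -0.0, 1.354]
force: [0.6, 2.8, 16.4]
width: 0.0153
grip_force: 30.0
```

```bash
python3 lv.py
python3 - <<'E'
from h import *
for c in ("scene","side"):
    im=r.get_image(c); C=cloud(im)
    m=(im["depth"]>0)&(np.hypot(C[...,0]-.4667,C[...,1]+.1946)<.032)&(C[...,2]>.09)&(C[...,2]<.13)
    print(c,m.sum(),np.percentile(C[...,2][m],[10,30,50,70,90]) if m.any() else '')
E
```

```text
R 0.19018275453921812 L 1.8632323188966682 Y 0.0018215748761846173 yaw 1.3541126049712253 [ 0.63719643  2.82026104 16.38629668] 0.015308532932909461 30.00983566045761
Fx press 0.03528647471868396
scene 155 [0.0957475  0.1073032  0.11188501 0.11507057 0.12386603]
side 82 [0.09426598 0.11112882 0.11301779 0.11551798 0.12244678]
```

step_arm:
  steps: "0 0.1 0.4 0 10; 0 0 0.4 0 10; 0 0 0.4 0 10; 0 0 0 0 10; 0 0 0 0 10; 0 0 0 0 10; 0 0 0 0 10; 0 0 0 0 10"

```text
time_s: 41.5
position: [0.3937, -0.1772, 0.1132]
orientation: [-3.141, -0.0, 1.354]
force: [0.0, 2.5, 18.7]
width: 0.0149
grip_force: 30.0
```

```bash
python3 lv.py; python3 arc.py 1.868 0.0 64
```

```text
R 0.19017333998987832 L 1.8687906994426822 Y 0.0018153371274589603 yaw 1.3541656697862483 [ 0.03288046  2.49649525 18.74545255] 0.014938603581907678 30.00834882259369
Fx press -0.48826104235221335
0 -0.1 -5.5 0 10; 0 0.0 -5.5 0 10; 0 0.2 -5.5 0 10; 0 0.4 -5.5 0 10; 0 0.5 -5.5 0 10; 0 0.7 -5.5 0 10; 0 0.9 -5.5 0 10; 0 1.0 -5.5 0 10
0 1.2 -5.4 0 10; 0 1.3 -5.4 0 10; 0 1.5 -5.3 0 10; 0 1.6 -5.3 0 10; 0 1.8 -5.2 0 10; 0 1.9 -5.2 0 10; 0 2.1 -5.1 0 10; 0 2.2 -5.1 0 10
0 2.4 -5.0 0 10; 0 2.5 -4.9 0 10; 0 2.7 -4.9 0 10; 0 2.8 -4.8 0 10; 0 3.0 -4.7 0 10; 0 3.1 -4.6 0 10; 0 3.2 -4.5 0 10; 0 3.4 -4.4 0 10
0 3.5 -4.3 0 10; 0 3.6 -4.2 0 10; 0 3.7 -4.1 0 10; 0 3.8 -4.0 0 10; 0 4.0 -3.9 0 10; 0 4.1 -3.8 0 10; 0 4.2 -3.6 0 10; 0 4.3 -3.5 0 10
0 4.4 -3.4 0 10; 0 4.5 -3.3 0 10; 0 4.6 -3.1 0 10; 0 4.7 -3.0 0 10; 0 4.8 -2.9 0 10; 0 4.8 -2.7 0 10; 0 4.9 -2.6 0 10; 0 5.0 -2.4 0 10
0 5.1 -2.3 0 10; 0 5.1 -2.1 0 10; 0 5.2 -2.0 0 10; 0 5.2 -1.8 0 10; 0 5.3 -1.7 0 10; 0 5.3 -1.5 0 10; 0 5.4 -1.4 0 10; 0 5.4 -1.2 0 10
0 5.4 -1.1 0 10; 0 5.5 -0.9 0 10; 0 5.5 -0.7 0 10; 0 5.5 -0.6 0 10; 0 5.5 -0.4 0 10; 0 5.5 -0.2 0 10; 0 5.5 -0.1 0 10; 0 5.5 0.1 0 10
0 5.5 0.2 0 10; 0 5.5 0.4 0 10; 0 5.5 0.6 0 10; 0 5.5 0.7 0 10; 0 5.5 0.9 0 10; 0 5.4 1.0 0 10; 0 5.4 1.2 0 10; 0 5.4 1.4 0 10
```

step_arm:
  steps: "0 -0.1 -3 0 10; 0 0 -4 0 10; 0 0.2 -5.5 0 10; 0 0.4 -5.5 0 10; 0 0.5 -5.5 0 10; 0 0.7 -5.5 0 10; 0 0.9 -5.5 0 10; 0 1.0 -5.5 0 10"

```text
time_s: 42.5
position: [0.3969, -0.1778, 0.1515]
orientation: [-3.14, -0.001, 1.354]
force: [5.3, -0.8, 2.0]
width: 0.0149
grip_force: 30.0
```

```bash
python3 lv.py; python3 arc.py 1.675 0 56
```

```text
R 0.1894183371416912 L 1.6659425637576275 Y 0.0018591150869924147 yaw 1.3539852260025849 [ 5.27484107 -0.81217254  1.96355169] 0.014908585057913218 30.01601904630661
Fx press 5.32826304215866
0 1.0 -5.6 0 10; 0 1.1 -5.6 0 10; 0 1.3 -5.5 0 10; 0 1.5 -5.5 0 10; 0 1.6 -5.4 0 10; 0 1.8 -5.4 0 10; 0 2.0 -5.3 0 10; 0 2.1 -5.3 0 10
0 2.3 -5.2 0 10; 0 2.4 -5.1 0 10; 0 2.6 -5.1 0 10; 0 2.7 -5.0 0 10; 0 2.9 -4.9 0 10; 0 3.0 -4.8 0 10; 0 3.2 -4.7 0 10; 0 3.3 -4.6 0 10
0 3.4 -4.5 0 10; 0 3.6 -4.4 0 10; 0 3.7 -4.3 0 10; 0 3.8 -4.2 0 10; 0 4.0 -4.1 0 10; 0 4.1 -4.0 0 10; 0 4.2 -3.8 0 10; 0 4.3 -3.7 0 10
0 4.4 -3.6 0 10; 0 4.5 -3.4 0 10; 0 4.6 -3.3 0 10; 0 4.7 -3.2 0 10; 0 4.8 -3.0 0 10; 0 4.9 -2.9 0 10; 0 5.0 -2.7 0 10; 0 5.1 -2.6 0 10
0 5.1 -2.4 0 10; 0 5.2 -2.3 0 10; 0 5.3 -2.1 0 10; 0 5.3 -2.0 0 10; 0 5.4 -1.8 0 10; 0 5.4 -1.6 0 10; 0 5.5 -1.5 0 10; 0 5.5 -1.3 0 10
0 5.6 -1.1 0 10; 0 5.6 -1.0 0 10; 0 5.6 -0.8 0 10; 0 5.6 -0.6 0 10; 0 5.7 -0.5 0 10; 0 5.7 -0.3 0 10; 0 5.7 -0.1 0 10; 0 5.7 0.0 0 10
0 5.7 0.2 0 10; 0 5.7 0.4 0 10; 0 5.7 0.6 0 10; 0 5.6 0.7 0 10; 0 5.6 0.9 0 10; 0 5.6 1.1 0 10; 0 5.5 1.2 0 10; 0 5.5 1.4 0 10
```

step_arm:
  steps: "0 0.9 -5.6 0 10; 0 1.1 -5.6 0 10; 0 1.3 -5.5 0 10; 0 1.5 -5.5 0 10; 0 1.6 -5.4 0 10; 0 1.8 -5.4 0 10; 0 2.0 -5.3 0 10; 0 2.1 -5.3 0 10"

```text
time_s: 43.5
position: [0.4114, -0.1809, 0.1951]
orientation: [3.138, -0.001, 1.354]
force: [15.0, -1.6, -5.7]
width: 0.0149
grip_force: 30.0
```

step_arm:
  steps: "0 2.3 -5.2 0 10; 0 2.4 -5.1 0 10; 0 2.6 -5.1 0 10; 0 2.7 -5.0 0 10; 0 2.9 -4.9 0 10; 0 3.0 -4.8 0 10; 0 3.2 -4.7 0 10; 0 3.3 -4.6 0 10"

```text
time_s: 44.5
position: [0.4358, -0.186, 0.2328]
orientation: [3.135, -0.003, 1.354]
force: [28.4, -4.1, -20.8]
width: 0.0151
grip_force: 30.0
```

```bash
python3 lv.py;  python3 - <<'E'
from h import *
for c in ("scene","side"):
    im=r.get_image(c); C=cloud(im); cv2.imwrite("pics/l_%s.png"%c,im["frame"][:,:,::-1])
    m=(im["depth"]>0)&(np.hypot(C[...,0]-.4667,C[...,1]+.1946)<.024)&(C[...,2]>.09)&(C[...,2]<.14)
    print(c,m.sum(),np.percentile(C[...,2][m],[10,30,50,70,90]) if m.any() else '')
E
```

```text
R 0.18525985503101977 L 1.178878408290303 Y 0.0020079980506800196 yaw 1.3537387603303146 [ 28.42542381  -4.09413816 -20.79903754] 0.01510183323364704 30.009706020355225
Fx press 28.65440688478466
scene 109 [0.10942205 0.11272614 0.11454249 0.11577315 0.11739484]
side 111 [0.11045411 0.1126131  0.11418776 0.11558368 0.11729217]
```

step_arm:
  steps: "0 0.8 0.6 0 10; 0 0.8 0.6 0 10; 0 0.8 0.6 0 10; 0 0 0 0 10; 0 0 0 0 10; 0 0 0 0 10; 0 0 0 0 10; 0 0 0 0 10"

```text
time_s: 45.6
position: [0.4348, -0.1857, 0.2314]
orientation: [3.141, -0.002, 1.354]
force: [12.8, -2.2, -6.3]
width: 0.0153
grip_force: 30.0
```

```bash
python3 lv.py;  python3 - <<'E'
from h import *
o=r.get_obs(); g=np.array(o["position"])
for c in ("scene","side"):
    im=r.get_image(c); C=cloud(im)
    for t in ("grip",):
        for q in r.mark_of(t,c)[:1]: print(c,q["confidence"],pt(im,*q["position"])-g)
E
```

```text
R 0.185254672578923 L 1.1877964125994382 Y 0.002031429420473404 yaw 1.353998468389502 [12.7637293  -2.23674341 -6.26462871] 0.015301345845174529 30.0142040848732
Fx press 12.949593151321775
scene 0.96 [ 0.08914951 -0.02522388  0.11136786]
side 0.96 [ 0.00317489 -0.00089645  0.02860109]
```

```bash
sed -i 's/+.0159/+.0237/' lv.py; python3 lv.py; python3 arc.py 1.155 0 39
```

```text
R 0.1900456521189123 L 1.155191991773331 Y 0.0020158656056721916 yaw 1.3538920308578328 [12.99829826 -1.66365641 -6.73942995] 0.015005478447436079 30.014208555221558
Fx press 13.059543188699909
0 3.6 -4.3 0 10; 0 3.7 -4.2 0 10; 0 3.8 -4.1 0 10; 0 4.0 -4.0 0 10; 0 4.1 -3.9 0 10; 0 4.2 -3.8 0 10; 0 4.3 -3.6 0 10; 0 4.4 -3.5 0 10
0 4.5 -3.4 0 10; 0 4.6 -3.2 0 10; 0 4.7 -3.1 0 10; 0 4.8 -3.0 0 10; 0 4.9 -2.8 0 10; 0 5.0 -2.7 0 10; 0 5.0 -2.5 0 10; 0 5.1 -2.4 0 10
0 5.2 -2.2 0 10; 0 5.2 -2.1 0 10; 0 5.3 -1.9 0 10; 0 5.3 -1.7 0 10; 0 5.4 -1.6 0 10; 0 5.4 -1.4 0 10; 0 5.5 -1.3 0 10; 0 5.5 -1.1 0 10
0 5.5 -0.9 0 10; 0 5.6 -0.8 0 10; 0 5.6 -0.6 0 10; 0 5.6 -0.4 0 10; 0 5.6 -0.3 0 10; 0 5.6 -0.1 0 10; 0 5.6 0.1 0 10; 0 5.6 0.2 0 10
0 5.6 0.4 0 10; 0 5.6 0.6 0 10; 0 5.6 0.7 0 10; 0 5.6 0.9 0 10; 0 5.5 1.1 0 10; 0 5.5 1.2 0 10; 0 5.5 1.4 0 10
```

step_arm:
  steps: "0 1.3 1.1 0 10; 0 3.6 -4.3 0 10; 0 3.7 -4.2 0 10; 0 3.8 -4.1 0 10; 0 4.0 -4.0 0 10; 0 4.1 -3.9 0 10; 0 4.2 -3.8 0 10; 0 4.3 -3.6 0 10"

```text
time_s: 46.8
position: [0.4617, -0.1917, 0.2585]
orientation: [-3.138, -0.002, 1.354]
force: [6.6, -0.2, -5.9]
width: 0.0153
grip_force: 30.0
```

```bash
python3 lv.py
```

```text
R 0.18945034055970866 L 0.951388339191718 Y 0.0018629038796861876 yaw 1.3539355198682927 [ 6.56265131 -0.15512767 -5.92696154] 0.015347316668727167 29.97280776500702
Fx press 6.4508137673451715
```

step_arm:
  steps: "0 4.8 -2.9 0 10; 0 4.6 -3.3 0 10; 0 4.6 -3.2 0 10; 0 4.7 -3.1 0 10; 0 4.8 -3.0 0 10; 0 4.9 -2.8 0 10; 0 5.0 -2.7 0 10; 0 5.0 -2.5 0 10"

```text
time_s: 47.8
position: [0.4997, -0.2005, 0.2836]
orientation: [-3.141, -0.001, 1.354]
force: [4.8, 2.5, -3.9]
width: 0.0148
grip_force: 30.0
```

```bash
python3 lv.py
```

```text
R 0.18969767968767953 L 0.7058759875254632 Y 0.0010906159589339944 yaw 1.3538795639165637 [ 4.80083309  2.53779588 -3.89266631] 0.014832926946584465 29.966143369674683
Fx press 4.166334503028287
```

```bash
python3 arc.py 0.706 0 24
```

```text
0 5.1 -2.3 0 10; 0 5.1 -2.2 0 10; 0 5.2 -2.0 0 10; 0 5.3 -1.9 0 10; 0 5.3 -1.7 0 10; 0 5.4 -1.6 0 10; 0 5.4 -1.4 0 10; 0 5.4 -1.2 0 10
0 5.5 -1.1 0 10; 0 5.5 -0.9 0 10; 0 5.5 -0.8 0 10; 0 5.6 -0.6 0 10; 0 5.6 -0.4 0 10; 0 5.6 -0.3 0 10; 0 5.6 -0.1 0 10; 0 5.6 0.1 0 10
0 5.6 0.2 0 10; 0 5.6 0.4 0 10; 0 5.6 0.6 0 10; 0 5.5 0.7 0 10; 0 5.5 0.9 0 10; 0 5.5 1.0 0 10; 0 5.5 1.2 0 10; 0 5.4 1.4 0 10
```

step_arm:
  steps: "0 5.2 -1.7 0 10; 0 5.1 -2.2 0 10; 0 5.2 -2.0 0 10; 0 5.3 -1.9 0 10; 0 5.3 -1.7 0 10; 0 5.4 -1.6 0 10; 0 5.4 -1.4 0 10; 0 5.4 -1.2 0 10"

```text
time_s: 48.8
position: [0.5412, -0.2103, 0.2974]
orientation: [-3.141, 0.001, 1.354]
force: [2.7, 1.1, -1.7]
width: 0.0149
grip_force: 30.0
```

step_arm:
  steps: "0 5.5 -1.1 0 10; 0 5.5 -0.9 0 10; 0 5.5 -0.8 0 10; 0 5.6 -0.6 0 10; 0 5.6 -0.4 0 10; 0 5.6 -0.3 0 10; 0 5.6 -0.1 0 10; 0 5.6 0.1 0 10"

```text
time_s: 49.8
position: [0.5847, -0.2199, 0.3016]
orientation: [3.141, 0.001, 1.354]
force: [1.3, -2.8, -1.2]
width: 0.015
grip_force: 30.0
```

```bash
python3 lv.py
```

```text
R 0.1893912296163521 L 0.2318289858822539 Y -0.0001262594870015464 yaw 1.3536060721704228 [ 1.26779214 -2.80981554 -1.24641764] 0.014970982673968439 30.007177591323853
Fx press 1.8256737677831214
```

step_arm:
  steps: "0 5.6 0.2 0 10; 0 5.6 0.4 0 10; 0 5.6 0.6 0 10; 0 5.5 0.7 0 10; 0 5.5 0.9 0 10; 0 5.5 1.0 0 10; 0 5.5 1.2 0 10; 0 3 0.8 0 10"

```text
time_s: 50.8
position: [0.6256, -0.2286, 0.2957]
orientation: [3.141, -0.0, 1.354]
force: [1.6, -3.5, -1.1]
width: 0.0151
grip_force: 30.0
```

```bash
python3 lv.py
```

```text
R 0.18947711051092433 L 0.008406055536002488 Y -7.321713072099695e-05 yaw 1.3538808713419197 [ 1.61903301 -3.47821054 -1.13813508] 0.01511571698559909 30.003917813301086
Fx press 2.3085317578449556
```

Nudge to the stop, then open gently.

step_arm:
  steps: "0 1 0.2 0 10; 0 1 0.3 0 10; 0 1 0.3 0 10; 0 0.5 0.1 0 10; 0 0 0 0 10; 0 0 0 0 10; 0 0 0 0 10; 0 0 0 0 10"

```text
time_s: 51.8
position: [0.6271, -0.2289, 0.2952]
orientation: [-3.139, -0.0, 1.354]
force: [-5.8, -0.2, 1.7]
width: 0.0149
grip_force: 30.0
```

```bash
python3 lv.py
```

```text
R 0.18938023349435518 L 0.00011385577896666499 Y -5.5989304992428227e-05 yaw 1.3535825689688141 [-5.78483952 -0.20121152  1.73814973] 0.014908827596726152 30.00885933637619
Fx press -5.6158073508477875
```

step_arm:
  steps: "0 -0.4 0 0 18; 0 0 0 0 26; 0 0 0 0 36; 0 0 0 0 45; 0 0 -8 0 50; 0 0 -15 0 50; 0 0 -25 0 50; 0 0 -35 0 50"

```text
time_s: 52.8
position: [0.6281, -0.2291, 0.3791]
orientation: [-3.141, -0.0, 1.354]
force: [0.6, 0.0, -0.5]
width: 0.0502
grip_force: 0.0
```

step_arm:
  steps: "0 0 -20 0 50; 0 -15 -10 0 50; 0 -30 0 0 50; 0 -35 0 0 50; 0 -35 0 0 50; 0 -35 0 0 50; 0 -30 0 0 50; 0 -15 0 0 50"

```text
time_s: 53.8
position: [0.4359, -0.1864, 0.4085]
orientation: [3.141, 0.0, 1.353]
force: [-0.6, -0.1, 0.1]
width: 0.0501
grip_force: 0.0
```

Run:
```python
from h import *
o=r.get_obs(); print(o["position"],o["force"],o["time_s"])
fr=[]
for c in ("scene","side"):
    im=r.get_image(c); C=cloud(im)
    m=(im["depth"]>0)&(np.hypot(C[...,0]-.4667,C[...,1]+.1946)<.024)&(C[...,2]>.09)&(C[...,2]<.14)
    print(c,m.sum(),np.percentile(C[...,2][m],[10,50,90]),[np.round(pt(im,*q["position"]),3) for q in r.mark_of("grip",c)[:1]])
    a=im["frame"][:,:,::-1]; fr.append(cv2.resize(a[215:335,190:330] if c=="scene" else a[140:270,290:430],(390,390)))
cv2.imwrite("pics/v9.png",np.hstack(fr))
```

```text
[ 0.43589258 -0.18639917  0.40845788] [-0.6026878  -0.12668933  0.07533298] 53.8
scene 28 [0.11110792 0.11564583 0.11859525] [array([ 0.633, -0.241,  0.318])]
side 118 [0.10920836 0.11375899 0.11800781] [array([ 0.626, -0.217,  0.321])]
```

View pics/v9.png

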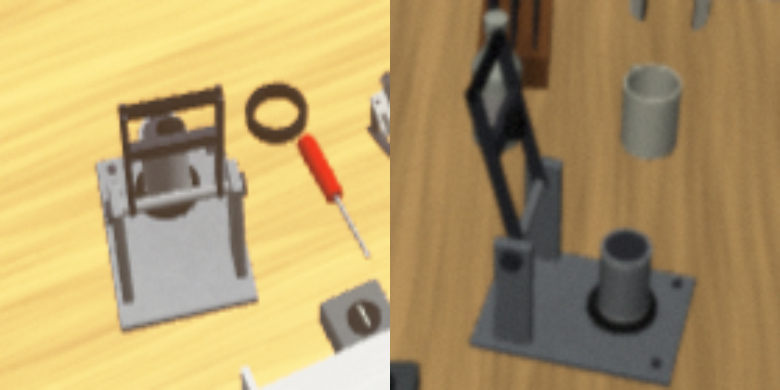

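The tin stands upright and centred on the plate with its lid flush at z≈0.114, which matches the plate plus 85 mm. The lever is back at rest and the robot is clear.

```bash
python3 -c "
from rig import r
print(r.sign_off())"
```

```text
the job is handed in; nothing more can be done
None
```

I handed the job in at about 54 s: the tall tin stands upright on the middle of the press plate with its lid pressed flush, and the lever was eased back up to its rest; on the way I stood the tin briefly on the bench to re-grip it.

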